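# Hang loggers to charge and feel their switches on

## Robot

A 6-joint arm with a two-finger parallel gripper is mounted at the origin on a cart in front of the work surface, level with it; the furniture and walls round the work are solid. World frame = base frame: x ahead of the robot, y to its left, z up, the work surface at z = 0. Lengths are in m, angles in rad, forces in N, time in s.
With the tool pointing down it reaches from about 0.375 to 0.9 m from the base axis. Payload 3.1 kg.
Tool frame: the origin (TCP) lies on the centre line of the jaws, within the pads' length; the fingertips stand 19 mm ahead of it and the grasp point (between the pads) is the TCP; z points along the fingers, y is the line along which they close (so a half turn about z gives the same grasp; the last joint's range is limited). The gripper opens to 85 mm and grips with 20 to 120 N. Pads are 22 mm wide; open, the fingers measure 114 mm over their backs; the gripper's body (76 mm by 85 mm) begins 54 mm behind the grasp point. The pads swing forward as they close: fully open they stand 13 mm farther back than shut.
Start: joints at [-1.375, 0.527, 1.433, -0, 1.181, -0.178], TCP at [0.228, -0.582, 0.25] pointing down, gripper open.
Joint ranges: [-3.08, 3.08], [-0.75, 2.2], [0.22, 2.44], [-1.43, 4.57], [0, 2.65], [-2.85, 2.85]. Speed limits (rad/s): [2.79, 2.79, 3.14, 3.14, 3.14, 3.14].

## Interface

Orientations are given as a unit quaternion [x, y, z, w].
In Python, from station import manip gives the robot as it stands.
- The arm moves only by the tool servo_tool, never from a script. Its argument "rows" is a list that holds one entry, the list of rows, each a list of 7 numbers: the turn, a rotation vector about the tool's x, y, z in degrees, then the shift along the tool's x, y, z in m, then the gripper command: -1 is shut, 1 is fully open, values between are in proportion. In form: [[[wx, wy, wz, tx, ty, tz, jaw], ...]]. A call has 1 to 8 rows; each row shifts and turns the commanded pose from where the row before left it, along the tool's axes as they then stand; what a row does not reach is not made up. A row lasts 1/12 s, in which the tool goes at most 41.7 mm and 7.16 degrees, less where a joint would pass 70% of its speed; a pose out of reach is approached as far as the arm can. A call is refused whole if a number of a shift passes 0.0417 or a number of a turn 7.16, either way. A call with a gripper value outside its range is refused whole. The fingers move at their own pace and stop on an object; "squeeze" is the grip in N (left out, the last holds). Time passes only in rows, so rows that do not move let the fingers close. It gives the time, the measured TCP pose, the force, the opening and the grip force at its end, in the units of the state.
- manip.sense(): the state, without advancing time (a new reading comes with each control period).
- manip.snapshot(name): name is "side" or "top" or "wrist"; returns the picture (480x640x3 uint8, blue, green, red); there is no depth.
- manip.camera_info(name): a dict with "K" (3x3 intrinsics, pixels), "camera_from_world" (4x4, takes a point from world to camera coordinates). Camera axes: x right, y down, z forward; pixel columns grow to the right and rows downward; lengths in m; the calibration is good to about 2 mm. A picture is of the moment at which its call begins: read the wrist's pose just before it. camera_info takes no time and is no camera call; for the wrist camera it gives the pose at the moment of the call.
- manip.sign_off(): hands the job in; it is judged then, once.
The state is a dict: "t": time; "q": joint angles; "qd": joint speeds; "tau": joint torques, N m; "tcp_pos": TCP position; "tool_rot": TCP orientation; "force": force on the tool from outside, world axes, zero at the start; "ft_torque": the same for the moment, N m; "finger_gap": opening from 0.0 (shut) to 1.0 (fully open); "gripper_force": force on a finger pad.
Only numpy, scipy, OpenCV 4.12 (cv2) and the standard library are available. Lean on these libraries where they do the work, as an engineer would, in place of code of your own. Each camera call takes 0.05 s, during which the arm holds its last target. There are 200 camera calls.

## Task

Put the data loggers on charge: turn the bar dial of the charge-time box to mark 3, the long middle one of its seven marks, and hang every logger that stands on the bench by its eye on a peg of the charging stand, one to a peg. See that the rocker switch of each bay in use is on: the switches are unlit, so feel each lightly at its ON end and press that end down only if it is off, never pushing hard on one that is already on and never switching one off. Leave the switch of a spare bay as it is, and the other things on the bench where they lie.

Things in the scene. Friction and masses are not known exactly. Their poses are not given: they have to be found in the camera images.
- charge_stand: Grey charging stand, fixed; base 30 mm high, x -120..+100, y -165..+165 mm in its frame (origin on the bench; +x from switches to posts). Three bays at y = +110 (bay 1), 0 (2), -110 (3). Each has a 14 mm round post at x = +78, top 126 mm above the bench, bearing a 7 mm steel peg that runs toward -x and rises 15 degrees (0.26 rad) to its free tip at x = +10, 138 mm high; at x = -68 its rocker switch.
- peg_1 (a point): Point on the centre line of bay 1's peg where a logger should hang: 42 mm in front of the post's axis, 131.5 mm above the bench; axes as the stand's. The peg's free tip is 26 mm toward -x and 7 mm higher. Thread the eye from the tip toward +x, then lower. Hung: eye centre 22 mm in front to 30 mm behind this point, within 9 mm sideways, under the peg.
- switch_1 (a point): Fixed point over the pivot of bay 1's rocker, 40 mm above the bench: the middle of its top face if it lay level; axes as the stand's. The rocker, a black paddle 60 (x) x 26 (y) x 8 mm, see-saws 0.13 rad each way about y and snaps over. Two frame strips, tops 5 mm below this point, run along it 15 to 21 mm either side. This point does not move with the rocker.
- on_end_1 (a point): Fixed point over the ON half of bay 1's rocker: 22 mm toward -x from switch_1, same height (small metal dot on the base beyond that end). ON: this end is down, its top here 2.9 mm below the point; OFF: up, 2.9 mm above. Pressed here it stands still up to about 6.5 N, then gives way and snaps down on a hard stop. One that was already on must not be pushed with over 18 N.
- peg_2 (a point): Point on the centre line of bay 2's peg where a logger should hang: 42 mm in front of the post's axis, 131.5 mm above the bench; axes as the stand's. The peg's free tip is 26 mm toward -x and 7 mm higher. Thread the eye from the tip toward +x, then lower. Hung: eye centre 22 mm in front to 30 mm behind this point, within 9 mm sideways, under the peg.
- switch_2 (a point): Fixed point over the pivot of bay 2's rocker, 40 mm above the bench: the middle of its top face if it lay level; axes as the stand's. The rocker, a black paddle 60 (x) x 26 (y) x 8 mm, see-saws 0.13 rad each way about y and snaps over. Two frame strips, tops 5 mm below this point, run along it 15 to 21 mm either side. This point does not move with the rocker.
- on_end_2 (a point): Fixed point over the ON half of bay 2's rocker: 22 mm toward -x from switch_2, same height (small metal dot on the base beyond that end). ON: this end is down, its top here 2.9 mm below the point; OFF: up, 2.9 mm above. Pressed here it stands still up to about 6.5 N, then gives way and snaps down on a hard stop. One that was already on must not be pushed with over 18 N.
- peg_3 (a point): Point on the centre line of bay 3's peg where a logger should hang: 42 mm in front of the post's axis, 131.5 mm above the bench; axes as the stand's. The peg's free tip is 26 mm toward -x and 7 mm higher. Thread the eye from the tip toward +x, then lower. Hung: eye centre 22 mm in front to 30 mm behind this point, within 9 mm sideways, under the peg.
- switch_3 (a point): Fixed point over the pivot of bay 3's rocker, 40 mm above the bench: the middle of its top face if it lay level; axes as the stand's. The rocker, a black paddle 60 (x) x 26 (y) x 8 mm, see-saws 0.13 rad each way about y and snaps over. Two frame strips, tops 5 mm below this point, run along it 15 to 21 mm either side. This point does not move with the rocker.
- on_end_3 (a point): Fixed point over the ON half of bay 3's rocker: 22 mm toward -x from switch_3, same height (small metal dot on the base beyond that end). ON: this end is down, its top here 2.9 mm below the point; OFF: up, 2.9 mm above. Pressed here it stands still up to about 6.5 N, then gives way and snaps down on a hard stop. One that was already on must not be pushed with over 18 N.
- dial_axis (a point): Point on the dial's axis, 62 mm above the bench, at the height to grip. The grey charge-time box is fixed, 84 x 84 x 40 mm, this point over its middle, axes as the box's. On its top a black bar dial: round skirt 46 mm across, bar 42 long, 12 wide, from 46 to 70 mm above the bench; seven raised marks fan round the -x side, the long one (mark 3) straight at -x.
- dial (a joint): Angle of the bar dial, rad, growing clockwise seen from above: 0 at mark 0, 0.4 a mark, 1.2 at mark 3, stop at 2.4. The bar's end with the white line points, in the box's frame, at the angle pi + 1.2 - value (counter-clockwise from +x). Held by friction, about 0.05 N m. Within 0.15 rad of mark 3 is right.
- logger_1: Cordless data logger 1 (may be absent): white upright body 34 mm (x) by 30 mm (y), from 5 to 60 mm height, on a black square foot 46 x 46 x 6 mm; origin at the centre of the foot's underside, z up. On top a steel eye of 6 mm wire whose hole, 20 mm wide, is open along the logger's y axis (eye spans 30 mm in x, top 91 mm above the foot's underside). 80 g. It is the same seen from either side.
- logger_1_eye (a point): Centre of the eye's hole of logger 1, 75 mm above its origin; hole axis along y.
- logger_2: Cordless data logger 2 (may be absent): white upright body 34 mm (x) by 30 mm (y), from 5 to 60 mm height, on a black square foot 46 x 46 x 6 mm; origin at the centre of the foot's underside, z up. On top a steel eye of 6 mm wire whose hole, 20 mm wide, is open along the logger's y axis (eye spans 30 mm in x, top 91 mm above the foot's underside). 80 g. It is the same seen from either side.
- logger_2_eye (a point): Centre of the eye's hole of logger 2, 75 mm above its origin; hole axis along y.
- logger_3: Cordless data logger 3 (may be absent): white upright body 34 mm (x) by 30 mm (y), from 5 to 60 mm height, on a black square foot 46 x 46 x 6 mm; origin at the centre of the foot's underside, z up. On top a steel eye of 6 mm wire whose hole, 20 mm wide, is open along the logger's y axis (eye spans 30 mm in x, top 91 mm above the foot's underside). 80 g. It is the same seen from either side.
- logger_3_eye (a point): Centre of the eye's hole of logger 3, 75 mm above its origin; hole axis along y.
- timer: White kitchen-type timer lying on its back, 66 x 66 x 19 mm; a bystander that must not be shifted by more than 25 mm. Origin at the centre of its underside.
- tape_roll: Roll of tape lying flat, 96 mm across, 25 mm high; a bystander that must not be shifted by more than 25 mm. Origin at the centre of its underside.
- tip_box: Pipette tip box, 64 x 118 x 56 mm; a bystander that must not be shifted by more than 25 mm. Origin at the centre of its underside.
- stapler: Stapler, 31 x 120 x 36 mm; a bystander that must not be shifted by more than 25 mm. Origin at the centre of its underside.
- pen_blue: Pen, 12 x 150 x 10 mm; a bystander that must not be shifted by more than 25 mm. Origin at the centre of its underside.
Not all that is in view belongs to the job. Leave any brown look-alike of the logger_2 alone.

How it is judged:
By the outcome, as a careful person would: the job done as asked, in the order asked, and still so for the second after the job is handed in, with the robot touching nothing.
Of logger_1, logger_2, logger_3 only 2 to 3 are there at a start; the rules pass over those that are not, and their reading is None.
At some moment in a run one of logger_1, logger_2, logger_3 may be knocked a few centimetres aside while the robot is not near it.
Once in a run the grip may slacken for a moment while it holds something.
It also fails if it takes over 210 s, if anything falls off the work surface, if the arm or the gripper's body presses on something with over 40 N, if the wrist force passes 120 N, or if a joint passes its speed limit or range.

## Working session

There is one attempt and no reset: what is moved stays moved. The work goes in short steps, Python scripts to look and compute and a tool call to move; the robot and the scene stay as the last step left them, time stands still between calls to the robot, and variables do not carry over. Pictures are saved under pics/ and viewed, at most 14 in all, crops included, and the job is handed in when it is done.

Besides the shell and the picture viewer there is one more tool, called after "Call:" as name(argument=value, ...) on one line, values as JSON. servo_tool: Moves the arm, as the interface text tells. Its arguments: {"type":"object","properties":{"rows":{"type":"array","items":{"type":"array","items":{"type":"array","items":{"type":"number"}}}},"squeeze":{"type":"number"}},"required":["rows"]}

```bash
mkdir -p pics; ls
python3 - <<'E'
from station import manip
import cv2,numpy as np
s=manip.sense();print(s)
for n in("top","side"):
    cv2.imwrite(f"pics/{n}0.png",manip.snapshot(n));c=manip.camera_info(n);print(n,np.round(c["K"],1).tolist(),np.round(c["camera_from_world"],4).tolist())
E
```

```text
pics
{'t': 0.0, 'q': array([-1.37546259e+00,  5.28467905e-01,  1.43390379e+00,  2.63390917e-05,
        1.18142735e+00, -1.78503365e-01]), 'qd': array([ 8.65467148e-04,  1.22953728e-03, -5.93170676e-05, -6.20231631e-04,
       -8.64196276e-04,  1.18077417e-03]), 'tau': array([ 8.51976420e-04, -4.42348909e+01, -1.78023040e+01,  3.19934065e-05,
        8.36630148e-03,  5.92962948e-06]), 'tcp_pos': array([ 0.22814112, -0.58114016,  0.24933205]), 'tool_rot': array([ 9.82581864e-01,  1.85826971e-01,  2.89437240e-06, -1.10325595e-03]), 'force': array([-0.31394665, -0.29301409, -0.477992  ]), 'ft_torque': array([-0.05201327,  0.00918464, -0.01445382]), 'gripper_force': 0.0, 'finger_gap': 1.0011578613875256}
top [[607.5, 0.0, 330.9], [0.0, 607.5, 243.0], [0.0, 0.0, 1.0]] [[0.0256, -0.9997, -0.001, -0.085], [-0.9985, -0.0255, -0.0479, 0.5349], [0.0479, 0.0022, -0.9988, 1.6021], [0.0, 0.0, 0.0, 1.0]]
side [[541.0, 0.0, 322.6], [0.0, 541.0, 250.8], [0.0, 0.0, 1.0]] [[-0.8951, -0.4454, -0.0218, 0.4339], [-0.2655, 0.5715, -0.7764, 0.2926], [0.3583, -0.6892, -0.6298, 1.4683], [0.0, 0.0, 0.0, 1.0]]
```

View pics/top0.png

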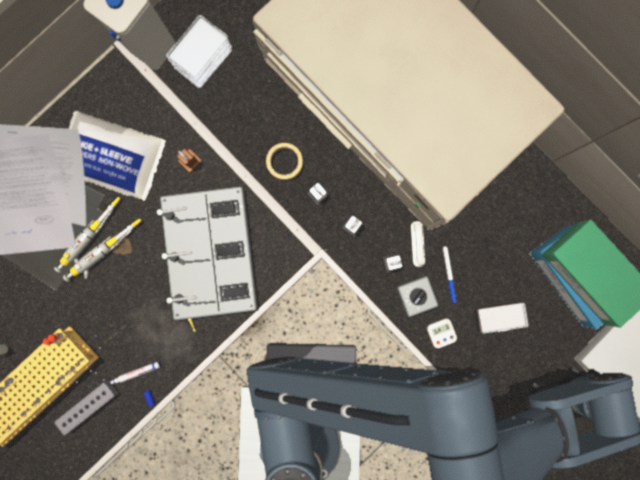

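View pics/side0.png

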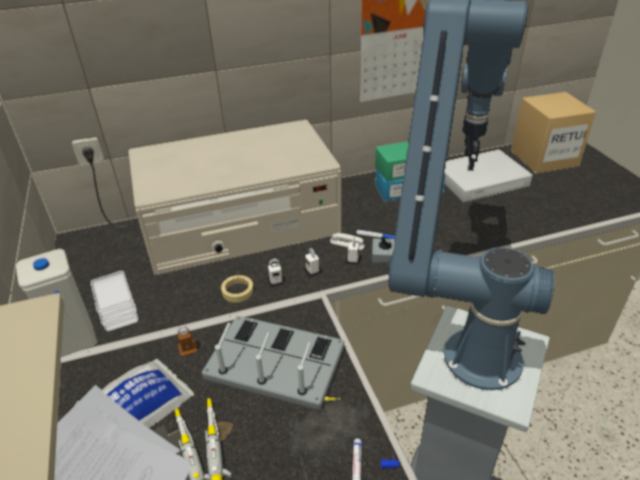

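The top view shows the stand at about (208,253), white loggers at (318,191), (354,225) and (394,263), and the dial box at (418,297). The brown look-alike is at (188,159). The side view agrees with this. Next I'll get rough positions.

```bash
cat > h.py <<'E'
from station import manip
import cv2,numpy as np
from scipy.spatial.transform import Rotation as R
def ray(info,px):
    K=np.array(info["K"]);T=np.array(info["camera_from_world"]);Rw=T[:3,:3].T
    d=(Rw@np.linalg.inv(K)@np.array([px[0],px[1],1.]));return -Rw@T[:3,3],d/np.linalg.norm(d)
def onz(info,px,z):
    o,d=ray(info,px);return o+d*(z-o[2])/d[2]
def tri(obs):
    A=np.zeros((3,3));b=np.zeros(3);
    for i,p in obs:
        o,d=ray(i,p);M=np.eye(3)-np.outer(d,d);A+=M;b+=M@o
    X=np.linalg.solve(A,b);return X,[np.linalg.norm((np.eye(3)-np.outer(ray(i,p)[1],ray(i,p)[1]))@(X-ray(i,p)[0])) for i,p in obs]
def proj(info,X):
    T=np.array(info["camera_from_world"]);c=T[:3,:3]@np.asarray(X)+T[:3,3];u=np.array(info["K"])@c;return u[:2]/u[2]
def yaw(Rt): # direction of tool x in world xy
    return np.degrees(np.arctan2(Rt[1,0],Rt[0,0]))
def rel(pos,yawdeg=None):
    """shift in tool axes after turning tool so that its x points at yawdeg (mod 180), tool down"""
    s=manip.sense();R0=R.from_quat(s["tool_rot"]).as_matrix();y0=yaw(R0)
    d=0 if yawdeg is None else (yawdeg-y0+90)%180-90
    yy=y0+d;q6=s["q"][5]
    Rt=R.from_euler("z",yy,degrees=True).as_matrix()@np.diag([1,-1,-1])
    rv=np.degrees((R.from_matrix(R0).inv()*R.from_matrix(Rt)).as_rotvec())
    sh=Rt.T@(np.array(pos)-s["tcp_pos"])
    print("t%.1f tcp"%s["t"],np.round(s["tcp_pos"],4),"yaw %.1f q6 %.2f gap %.2f"%(y0,q6,s["finger_gap"]),"| turn",np.round(rv,1),"then shift",np.round(sh,4))
def shot(cam,name):
    i=manip.camera_info(cam);im=manip.snapshot(cam);cv2.imwrite(f"pics/{name}.png",im);return i,im
E
python3 - <<'E'
from h import *
i=manip.camera_info("top")
for n,p,z in [("l",(318,191),.05),("l",(354,225),.05),("l",(394,263),.05),("dial",(418,297),.055),("timer",(441,333),.02),("sA",(162,196),.03),("sB",(241,187),.03),("sC",(255,310),.03),("sD",(178,319),.03),("edge",(440,220),.2),("edge2",(262,35),.2)]:
    X=onz(i,p,z);print(n,np.round(X,3),round(np.hypot(*X[:2]),3))
w=manip.camera_info("wrist");s=manip.sense();T=np.linalg.inv(np.array(w["camera_from_world"]));Rt=R.from_quat(s["tool_rot"]).as_matrix()
print(np.round(w["K"],1).tolist(),"cam in tool",np.round(Rt.T@(T[:3,3]-s["tcp_pos"]),3),np.round(Rt.T@T[:3,:3],3).tolist())
rel((.42,-.2,.3),None)
E
```

```text
l [ 0.67  -0.034  0.05 ] 0.671
l [ 0.584 -0.13   0.05 ] 0.598
l [ 0.487 -0.236  0.05 ] 0.542
dial [ 0.401 -0.299  0.055] 0.501
timer [ 0.307 -0.367  0.02 ] 0.478
sA [0.649 0.378 0.03 ] 0.751
sB [0.678 0.17  0.03 ] 0.699
sC [0.356 0.123 0.03 ] 0.376
sD [0.327 0.323 0.03 ] 0.46
edge [ 0.589 -0.327  0.2  ] 0.673
edge2 [1.021 0.106 0.2  ] 1.027
[[345.6, 0.0, 315.5], [0.0, 345.6, 235.0], [0.0, 0.0, 1.0]] cam in tool [ 0.078 -0.    -0.123] [[0.001, -0.952, -0.305], [1.0, 0.002, -0.001], [0.002, -0.305, 0.952]]
t0.1 tcp [ 0.2281 -0.5812  0.2494] yaw 21.4 q6 -0.18 gap 1.00 | turn [-0.1 -0.   0. ] then shift [ 0.3178 -0.2848 -0.0506]
```

Call:
servo_tool(rows=[[[0,0,0,0.028,-0.021,-0.006,1],[0,0,0,0.028,-0.021,-0.006,1],[0,0,0,0.028,-0.021,-0.006,1],[0,0,0,0.028,-0.021,-0.006,1],[0,0,0,0.028,-0.021,-0.006,1],[0,0,0,0.028,-0.021,-0.006,1],[0,0,0,0.028,-0.021,-0.006,1],[0,0,0,0.028,-0.021,-0.006,1]]])

```text
t: 0.77
tcp_pos: [0.3758, -0.3418, 0.2983]
tool_rot: [0.983, 0.186, -0.0, -0.0]
force: [1.1, 0.3, 1.0]
finger_gap: 1.005
gripper_force: 0.0
```

Run:
```python
from h import *
shot("wrist","w1");rel((.45,-.22,.3))
i=manip.camera_info("wrist")
for p in [(.4,-.299,.055),(.487,-.236,.05),(.584,-.13,.05),(.67,-.034,.05)]: print(proj(i,p))
```

```text
t0.8 tcp [ 0.3784 -0.3362  0.2993] yaw 21.6 q6 0.24 gap 1.00 | turn [-0.2 -0.2  0. ] then shift [ 0.1094 -0.0817 -0.0007]
[291.83805382 169.33590275]
[262.97963641  60.89312565]
[ 183.71484895 -104.37585357]
[  91.43797218 -292.64383532]
```

View pics/w1.png

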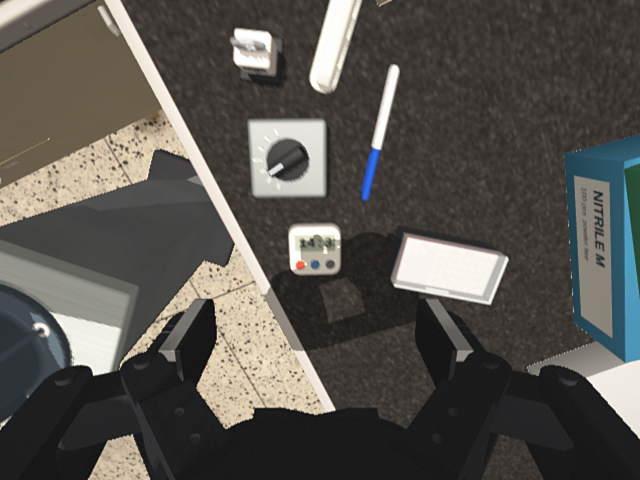

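The wrist view shows the dial box centred near (288,158), with the marks on its left and the white line pointing lower-left. A logger is at (255,50), the stapler at (335,45), the pen at (380,130) and the timer at (315,250). I'll move over the dial.

Run:
```python
from h import *
i=manip.camera_info("wrist");X=onz(i,(287,158),.06);print(X);rel((X[0],X[1],.2))
```

```text
[ 0.40965236 -0.29045515  0.06      ]
t0.8 tcp [ 0.3784 -0.3362  0.2993] yaw 21.6 q6 0.24 gap 1.00 | turn [-0.2 -0.2  0. ] then shift [ 0.0459 -0.031   0.0993]
```

Call:
servo_tool(rows=[[[0,0,0,0.011,-0.008,0.02,1],[0,0,0,0.011,-0.008,0.02,1],[0,0,0,0.011,-0.008,0.02,1],[0,0,0,0.011,-0.007,0.02,1],[0,0,0,0.002,0,0.02,1],[0,0,0,0,0,0,1],[0,0,0,0,0,0,1]]])

```text
t: 1.4
tcp_pos: [0.4065, -0.2975, 0.1975]
tool_rot: [0.983, 0.186, -0.001, -0.001]
force: [-0.4, -0.6, -0.4]
finger_gap: 1.001
gripper_force: 0.0
```

Run:
```python
from h import *
i,im=shot("wrist","w2");rel((.41,-.29,.2))
p=proj(i,(.41,-.29,.06)).astype(int);print(p)
x0,y0=max(p[0]-130,0),max(p[1]-110,0)
cv2.imwrite("pics/w2c.png",cv2.resize(im[y0:y0+220,x0:x0+260],None,fx=2.6,fy=2.6,interpolation=cv2.INTER_CUBIC));print(x0,y0)
import pickle;pickle.dump(i,open("w2.pkl","wb"))
```

```text
t1.4 tcp [ 0.407  -0.2984  0.1985] yaw 21.4 q6 0.34 gap 1.00 | turn [-0.  0. -0.] then shift [ 0.0059 -0.0067 -0.0015]
[309 220]
179 110
```

View pics/w2c.png

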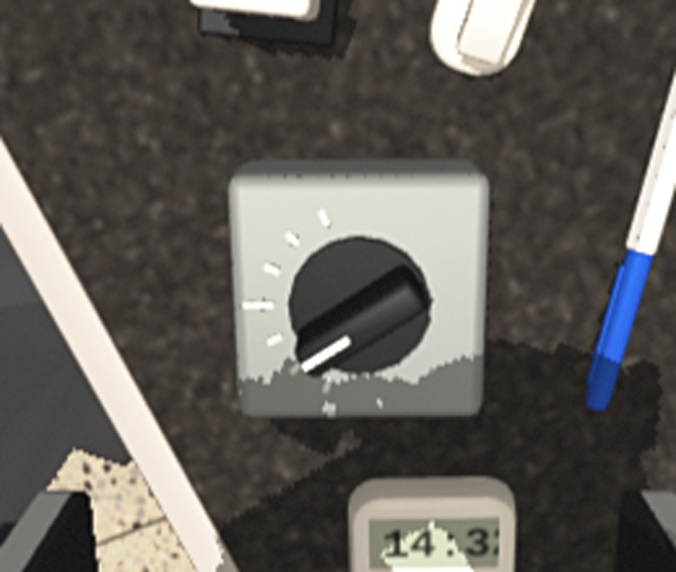

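The crop shows the skirt centred near (360,305), the long mark at (258,304), and the white line from (305,368) to (350,340). I'll turn these into points.

Run:
```python
from h import *
import pickle
i=pickle.load(open("w2.pkl","rb"));f=lambda c,z:onz(i,(179+c[0]/2.6,110+c[1]/2.6),z)
cor=[f(c,.04) for c in [(230,178),(488,178),(481,415),(241,415)]]
print("sides",[round(np.linalg.norm(cor[k]-cor[k-1]),4) for k in range(4)])
e=cor[1]-cor[0]+cor[2]-cor[3];byaw=np.degrees(np.arctan2(e[1],e[0]));c0=np.mean(cor,0)
sk=f((360,305),.046);mk=f((258,304),.041);v=sk-mk;print("centre",c0,"skirt",sk,"byaw",byaw,"by long mark",np.degrees(np.arctan2(v[1],v[0])))
a,b=f((305,368),.07),f((350,340),.07);w=a-b;print("line",a,b);lw=np.degrees(np.arctan2(w[1],w[0]));print("line dir",lw,"value",1.2+np.pi-np.radians((lw-byaw)%360), "offset of line from axis",np.cross((w/np.linalg.norm(w))[:2],(sk-b)[:2]))
# skirt check by second view (w1) : height
```

```text
sides [np.float64(0.0802), np.float64(0.0803), np.float64(0.0801), np.float64(0.0813)]
centre [ 0.40294022 -0.29956652  0.04      ] skirt [ 0.40349391 -0.29935502  0.046     ] byaw -68.39847103607256 by long mark -66.40682053796951
line [ 0.38593465 -0.28869627  0.07      ] [ 0.39905332 -0.29792606  0.07      ]
line dir 144.87124819654426 value 0.6193338581767556 offset of line from axis -0.001386493330331972<stdin>:8: DeprecationWarning: Arrays of 2-dimensional vectors are deprecated. Use arrays of 3-dimensional vectors instead. (deprecated in NumPy 2.0)
```

Call:
servo_tool(rows=[[[0,0,7.06,0,0,0,0],[0,0,7.06,0,0,0,0],[0,0,7.06,0,0,0,0],[0,0,7.06,0,0,0,0],[0,0,7.06,0,0,0,0],[0,0,7.06,0,0,0,0],[0,0,7.06,0,0,0,0],[0,0,7.06,0,0,0,0]]])

```text
t: 2.12
tcp_pos: [0.4073, -0.2994, 0.2001]
tool_rot: [0.952, -0.305, 0.002, 0.001]
force: [0.1, -0.2, -1.4]
finger_gap: 0.498
gripper_force: 0.0
```

```bash
python3 -c "
from h import *
rel((.4034,-.2994,.068),-35.1)"
```

```text
t2.1 tcp [ 0.4073 -0.2994  0.2001] yaw -35.5 q6 1.33 gap 0.50 | turn [ 0.1 -0.2 -0.4] then shift [-0.0032  0.0023  0.1321]
```

Call:
servo_tool(rows=[[[0,0,0,-0.003,0.002,0.03,-0.1],[0,0,0,0,0,0.03,-0.1],[0,0,0,0,0,0.03,-0.1],[0,0,0,0,0,0.03,-0.1],[0,0,0,0,0,0.012,-0.1],[0,0,0,0,0,0,-0.1],[0,0,0,0,0,0,-1],[0,0,0,0,0,0,-1]]], squeeze=30)

```text
t: 2.78
tcp_pos: [0.4041, -0.2992, 0.0678]
tool_rot: [0.953, -0.301, 0.001, 0.001]
force: [-0.2, -0.9, -0.1]
finger_gap: 0.173
gripper_force: 0.0
```

Call:
servo_tool(rows=[[[0,0,0,0,0,0,-1],[0,0,0,0,0,0,-1],[0,0,0,0,0,0,-1],[0,0,0,0,0,0,-1]]])

```text
t: 3.12
tcp_pos: [0.4036, -0.2999, 0.068]
tool_rot: [0.954, -0.301, 0.001, 0.002]
force: [-4.1, -3.9, -0.7]
finger_gap: 0.129
gripper_force: 33.9
```

Call:
servo_tool(rows=[[[0,0,5.5,0,0,0,-1],[0,0,5.5,0,0,0,-1],[0,0,5.5,0,0,0,-1],[0,0,5.5,0,0,0,-1],[0,0,5.5,0,0,0,-1],[0,0,5.5,0,0,0,-1],[0,0,0,0,0,0,-1],[0,0,0,0,0,0,-1]]])

```text
t: 3.78
tcp_pos: [0.4032, -0.3003, 0.068]
tool_rot: [0.829, -0.559, 0.002, 0.002]
force: [-5.6, -5.5, -0.9]
finger_gap: 0.13
gripper_force: 34.0
```

Call:
servo_tool(rows=[[[0,0,0,0,0,0,-0.2],[0,0,0,0,0,0,-0.2],[0,0,0,0,0,0,-0.2],[0,0,0,0,0,-0.03,-0.2],[0,0,0,0,0,-0.035,0],[0,0,0,0,0,-0.035,0],[0,0,0,0,0,-0.03,0],[0,0,0,0,0,0,0]]])

```text
t: 4.45
tcp_pos: [0.4061, -0.3003, 0.2023]
tool_rot: [0.829, -0.559, 0.006, 0.002]
force: [1.4, -0.5, 0.1]
finger_gap: 0.5
gripper_force: 0.0
```

Run:
```python
from h import *
i,im=shot("wrist","w3");rel((.4034,-.2994,.2));print(manip.sense()["t"])
p=proj(i,(.4034,-.2994,.06)).astype(int)
x0,y0=max(p[0]-130,0),max(p[1]-110,0);print(x0,y0)
cv2.imwrite("pics/w3c.png",cv2.resize(im[y0:y0+220,x0:x0+260],None,fx=2.6,fy=2.6))
import pickle;pickle.dump(i,open("w3.pkl","wb"))
```

```text
t4.5 tcp [ 0.4051 -0.2992  0.1999] yaw -68.0 q6 1.90 gap 0.50 | turn [-0.2 -0.5  0. ] then shift [-0.0005  0.0016 -0.0001]
4.5
188 120
```

View pics/w3c.png

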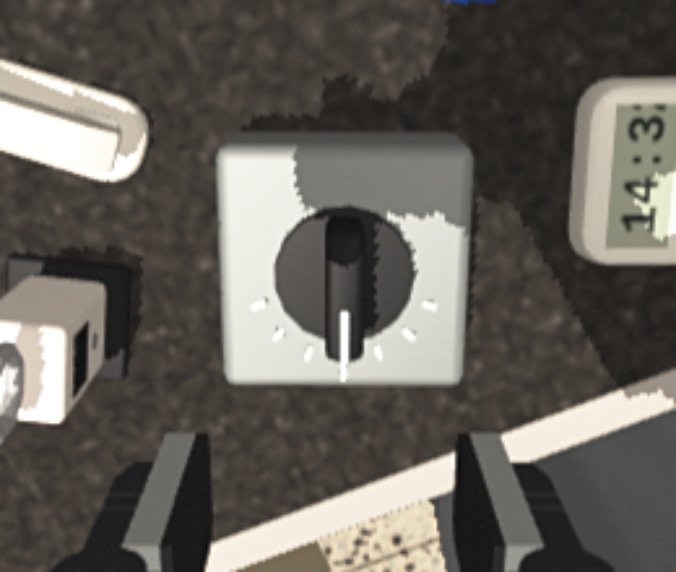

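The white line now lies on the long mark, so the dial is done. Next are the loggers.

Call:
servo_tool(rows=[[[0,0,-7.1,0,0,-0.015,0],[0,0,-7.1,0,0,-0.015,0],[0,0,-7.1,0,0,-0.015,0],[0,0,-7.1,0,0,-0.015,0],[0,0,-7.1,0,0,-0.015,0],[0,0,-7.1,0,0,-0.015,0],[0,0,-7.1,0,0,-0.015,0],[0,0,-7.1,0,0,-0.015,0]]])

```text
t: 5.17
tcp_pos: [0.4029, -0.297, 0.3157]
tool_rot: [0.995, -0.095, -0.001, -0.001]
force: [0.8, -0.5, 0.2]
finger_gap: 0.497
gripper_force: 0.0
```

```bash
python3 -c "
from h import *
rel((.55,-.13,.33))"
```

```text
t5.2 tcp [ 0.4029 -0.297   0.3157] yaw -10.9 q6 0.90 gap 0.50 | turn [-0.1  0.1 -0. ] then shift [ 0.1129 -0.1918 -0.0143]
```

Call:
servo_tool(rows=[[[0,0,0,0.015,-0.025,-0.002,0],[0,0,0,0.015,-0.025,-0.002,0],[0,0,0,0.015,-0.025,-0.002,0],[0,0,0,0.015,-0.025,-0.002,0],[0,0,0,0.015,-0.025,-0.002,0],[0,0,0,0.015,-0.025,-0.002,0],[0,0,0,0.015,-0.025,-0.002,0],[0,0,0,0.01,-0.02,0,0]]])

```text
t: 5.83
tcp_pos: [0.5552, -0.127, 0.3291]
tool_rot: [0.995, -0.097, -0.001, -0.001]
force: [-0.2, -0.7, 0.1]
finger_gap: 0.499
gripper_force: 0.0
```

Call:
servo_tool(rows=[[[0,0,0,0,0,0,0],[0,0,0,0,0,0,0]]])

```text
t: 6.0
tcp_pos: [0.5539, -0.1278, 0.3287]
tool_rot: [0.995, -0.097, -0.002, -0.0]
force: [0.2, -0.5, 0.4]
finger_gap: 0.5
gripper_force: 0.0
```

Run:
```python
from h import *
import pickle
i,im=shot("wrist","w4");pickle.dump(i,open("w4.pkl","wb"));rel((.584,-.13,.3))
```

```text
t6.0 tcp [ 0.5534 -0.1286  0.3289] yaw -11.2 q6 1.34 gap 0.50 | turn [-0.   0.2 -0. ] then shift [ 0.0303 -0.0045  0.0289]
```

View pics/w4.png

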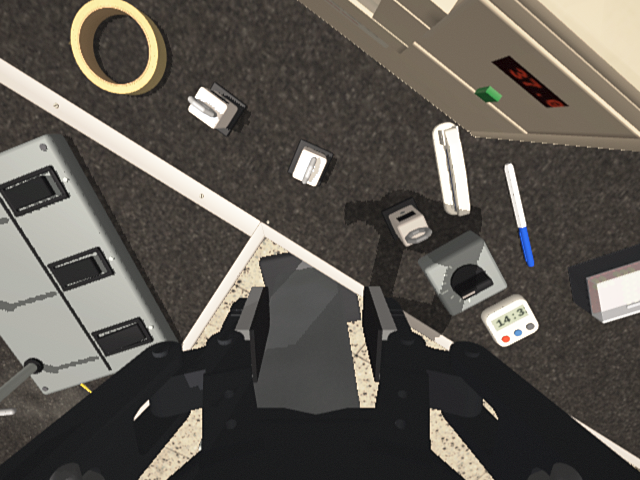

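The loggers are at (212,108), (310,165) and (408,225), and the stand's switches are at left. I'll magnify all three loggers in one montage.

Run:
```python
import cv2,numpy as np
im=cv2.imread("pics/w4.png")
cs=[(215,108),(312,165),(408,223)]
print([(x-32,y-36) for x,y in cs])
cv2.imwrite("pics/m4.png",np.hstack([cv2.resize(im[y-36:y+36,x-32:x+32],None,fx=4,fy=4,interpolation=cv2.INTER_CUBIC) for x,y in cs]))
```

```text
[(183, 72), (280, 129), (376, 187)]
```

View pics/m4.png

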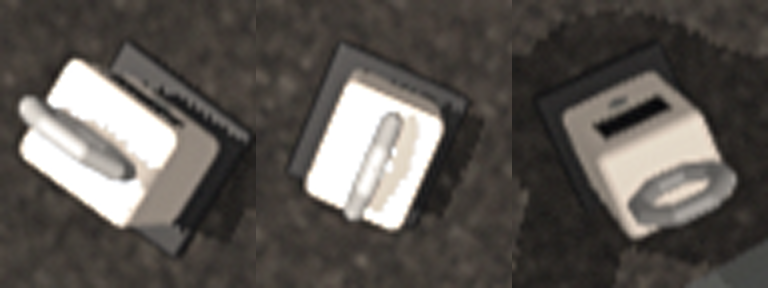

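The crops show the eyes lying along each body's longer side. Ray-casting the body-top corners gives the poses.

```bash
cat > lg.py <<'E'
from h import *
def top(i,cs,z=.06):
    """cs: corners a,b,c,d of body top, a-b the long (x) side"""
    P=[onz(i,c,z) for c in cs];e=P[1]-P[0]+P[2]-P[3];n=lambda v:round(np.linalg.norm(v)*1000,1)
    ang=np.degrees(np.arctan2(e[1],e[0]));c=np.mean(P,0)
    print("centre",np.round(c,4),"x-dir %.1f -> tool yaw %.1f"%(ang,(ang+90)%180-0),"sides",n(P[1]-P[0]),n(P[2]-P[1]),n(P[3]-P[2]),n(P[0]-P[3]));return c,ang
E
python3 - <<'E'
from lg import *
import pickle
i=pickle.load(open("w4.pkl","rb"))
g=lambda o,k,L:[(o[0]+(x-256*k)/4,o[1]+y/4) for x,y in L]
top(i,g((183,72),0,[(72,60),(180,120),(128,228),(22,150)]))
top(i,g((280,129),1,[(305,195),(345,80),(445,110),(400,230)]))
top(i,g((376,187),2,[(600,155),(695,105),(735,190),(632,240)]))
cs=[(162,196),(241,187),(255,310),(178,319)];t=manip.camera_info("top");P=[onz(t,c,.03) for c in cs];print("stand c",np.mean(P,0),"x yaw",[np.degrees(np.arctan2(*(P[a]-P[b])[[1,0]])) for a,b in((0,1),(3,2))],"y yaw",[np.degrees(np.arctan2(*(P[a]-P[b])[[1,0]])) for a,b in((3,0),(2,1))],[np.linalg.norm(P[k]-P[k-1]) for k in range(4)])
c,a=np.array([.584,-.13]),0
E
```

```text
centre [ 0.6683 -0.033   0.06  ] x-dir -133.8 -> tool yaw 136.2 sides 30.8 31.8 33.1 27.1
centre [ 0.5852 -0.1262  0.06  ] x-dir -31.4 -> tool yaw 58.6 sides 33.7 28.8 35.7 28.6
centre [ 0.4895 -0.2339  0.06  ] x-dir -72.0 -> tool yaw 18.0 sides 30.6 29.7 33.3 29.1
stand c [0.50243785 0.24837349 0.03      ] x yaw [np.float64(97.99644196175583), np.float64(98.11164582182948)] y yaw [np.float64(-170.40743581232127), np.float64(-171.67562070964757)] [np.float64(0.3264870303968452), np.float64(0.20982105246838934), np.float64(0.32595834228547277), np.float64(0.20259313756777736)]
```

Call:
servo_tool(rows=[[[0,0,-7,0,0,0,0.3],[0,0,-7,0,0,0,0.3],[0,0,-7,0,0,0,0.3],[0,0,-7,0,0,0,0.3],[0,0,-7,0,0,0,0.3],[0,0,-7,0,0,0,0.3],[0,0,-7,0,0,0,0.3],[0,0,-7,0,0,0,0.3]]])

```text
t: 6.72
tcp_pos: [0.553, -0.1303, 0.3297]
tool_rot: [0.924, 0.382, -0.001, -0.0]
force: [-0.3, -0.1, 0.2]
finger_gap: 0.652
gripper_force: 0.0
```

Call:
servo_tool(rows=[[[0,0,-7,0,0,0,0.3],[0,0,-6.8,0,0,0,0.3],[0,0,0,0.017,0.025,0.035,0.3],[0,0,0,0,0,0.035,0.3],[0,0,0,0,0,0.03,0.3],[0,0,0,0,0,0,0.3],[0,0,0,0,0,0,0.3]]])

```text
t: 7.3
tcp_pos: [0.5796, -0.1284, 0.2321]
tool_rot: [0.873, 0.488, -0.002, -0.002]
force: [0.4, -0.3, 1.1]
finger_gap: 0.649
gripper_force: 0.0
```

```bash
cat >> lg.py <<'E'
def look(name,c,r=75,thr=190):
    import pickle
    i,im=shot("wrist",name);pickle.dump(i,open(f"{name}.pkl","wb"))
    p=proj(i,(c[0],c[1],.06));x0,y0=int(p[0]-r),int(max(p[1]-r,0))
    g=cv2.cvtColor(im,cv2.COLOR_BGR2GRAY)[y0:y0+2*r,x0:x0+2*r]
    m=(g>thr).astype(np.uint8);n,l,st,_=cv2.connectedComponentsWithStats(m);k=1+np.argmax(st[1:,4])
    ct=cv2.findContours((l==k).astype(np.uint8),cv2.RETR_EXTERNAL,cv2.CHAIN_APPROX_NONE)[0][0]
    b=cv2.boxPoints(cv2.minAreaRect(ct))+[x0,y0];print("pred px",p,"blob area",st[k,4],"box",b.tolist())
    top(i,b);return i,im,b
E
python3 - <<'E'
from lg import *
look("w5",(.5852,-.1262));rel((.5852,-.1262,.046),58.6)
E
```

```text
pred px [321.3091181  212.18575475] blob area 1115 box [[301.2965545654297, 225.95862579345703], [303.2551727294922, 192.66207122802734], [341.3000030517578, 194.9000015258789], [339.3413848876953, 228.1965560913086]]
centre [ 0.5859 -0.125   0.06  ] x-dir 55.5 -> tool yaw 145.5 sides 30.0 32.9 30.0 33.9
t7.3 tcp [ 0.5812 -0.1288  0.2342] yaw 58.5 q6 0.15 gap 0.65 | turn [-0.   0.  -0.1] then shift [0.0043 0.0021 0.1882]
```

Call:
servo_tool(rows=[[[0,0,1.5,0.005,0.002,0.03,0.3],[0,0,0,0,0,0.035,0.3],[0,0,0,0,0,0.035,0.3],[0,0,0,0,0,0.035,0.3],[0,0,0,0,0,0.03,0.3],[0,0,0,0,0,0.023,0.3],[0,0,0,0,0,0,0.3],[0,0,0,0,0,0,0.3]]])

```text
t: 8.02
tcp_pos: [0.5867, -0.1254, 0.0469]
tool_rot: [0.879, 0.477, 0.0, 0.001]
force: [0.6, 0.5, 0.3]
finger_gap: 0.648
gripper_force: 0.0
```

Call:
servo_tool(rows=[[[0,0,0,0,0,0,-1],[0,0,0,0,0,0,-1],[0,0,0,0,0,0,-1],[0,0,0,0,0,0,-1],[0,0,0,0,0,0,-1],[0,0,0,0,0,0,-1]]], squeeze=40)

```text
t: 8.52
tcp_pos: [0.5879, -0.1255, 0.0489]
tool_rot: [0.879, 0.477, 0.002, 0.002]
force: [-0.7, -0.2, 8.5]
finger_gap: 0.394
gripper_force: 41.2
```

Call:
servo_tool(rows=[[[0,0,0,0,0,-0.015,-1],[0,0,0,0,0,-0.03,-1],[0,0,0,0,0,-0.035,-1],[0,0,0,0,0,-0.035,-1],[0,0,-6.8,0,0,-0.035,-1],[0,0,-6.8,0,0,-0.035,-1],[0,0,-6.8,0,0,-0.035,-1],[0,0,-6.8,0,0,-0.01,-1]]])

```text
t: 9.18
tcp_pos: [0.5883, -0.1254, 0.2836]
tool_rot: [0.74, 0.673, 0.003, 0.006]
force: [1.0, 0.5, -1.0]
finger_gap: 0.393
gripper_force: 40.3
```

Call:
servo_tool(rows=[[[0,0,-6.8,0,0,0,-1],[0,0,-6.8,0,0,0,-1],[0,0,0,0,0,0,-1]]])

```text
t: 9.43
tcp_pos: [0.5856, -0.1244, 0.2776]
tool_rot: [0.656, 0.754, 0.0, 0.001]
force: [-1.0, 0.6, -1.4]
finger_gap: 0.391
gripper_force: 40.2
```

```bash
python3 -c "
from h import *
rel((.518,.139,.28),98.2)"
```

```text
t9.4 tcp [ 0.5856 -0.1244  0.2776] yaw 98.0 q6 -0.53 gap 0.39 | turn [ 0.1  0.1 -0.2] then shift [ 0.2704 -0.0293 -0.0024]
```

Call:
servo_tool(rows=[[[0,0,0,0.034,-0.004,0,-1],[0,0,0,0.034,-0.004,0,-1],[0,0,0,0.034,-0.004,0,-1],[0,0,0,0.034,-0.004,0,-1],[0,0,0,0.034,-0.004,0,-1],[0,0,0,0.034,-0.004,0,-1],[0,0,0,0.034,-0.004,0,-1],[0,0,0,0.03,0,0,-1]]])

```text
t: 10.1
tcp_pos: [0.5196, 0.139, 0.2762]
tool_rot: [0.658, 0.753, -0.0, -0.0]
force: [-0.2, -0.4, -1.7]
finger_gap: 0.39
gripper_force: 40.2
```

Call:
servo_tool(rows=[[[0,0,0,0,0,0,-1],[0,0,0,0,0,0,-1]]])

```text
t: 10.27
tcp_pos: [0.5208, 0.1386, 0.2762]
tool_rot: [0.657, 0.754, 0.0, 0.0]
force: [0.2, -0.3, -1.1]
finger_gap: 0.389
gripper_force: 40.2
```

Run:
```python
from h import *
import pickle
i,im=shot("wrist","w6");pickle.dump(i,open("w6.pkl","wb"));rel((.518,.139,.28))
```

```text
t10.3 tcp [0.5213 0.1374 0.2762] yaw 97.8 q6 -0.09 gap 0.39 | turn [0. 0. 0.] then shift [ 0.002  -0.003  -0.0038]
```

View pics/w6.png

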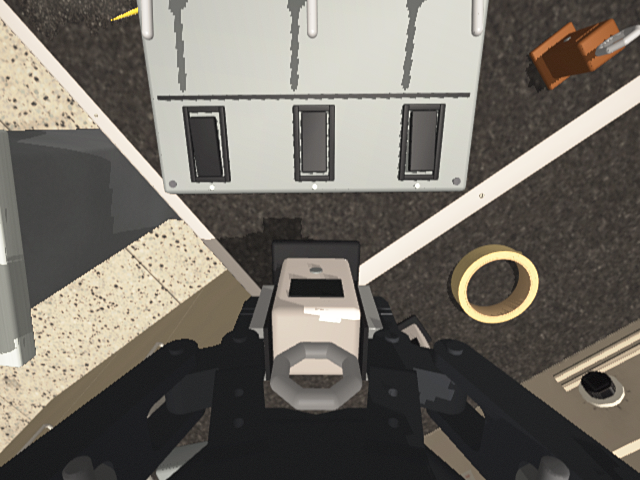

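The picture shows the held logger upright, with its eye at (316,377). Peg tips are at (149,35), (312,35) and (475,35), ON dots at (211,187), (315,187) and (417,186), and the front edge at v≈189.

Run:
```python
from h import *
import pickle
i=pickle.load(open("w6.pkl","rb"))
tips=[onz(i,p,.138) for p in((149,37),(312,37),(475.5,37))];dots=[onz(i,p,.03) for p in((211,187),(315,187),(417,186))]
ed=[onz(i,p,.03) for p in((167,192),(464,191))]
for n,P in(("tips",tips),("dots",dots),("edge",ed)):
    v=P[0]-P[-1];a=np.degrees(np.arctan2(v[1],v[0]));print(n,np.round(P,4).tolist(),"len",np.linalg.norm(v),"xyaw",a-90)
x=np.array([np.cos(np.radians(98)),np.sin(np.radians(98)),0])
print("origin from tips",tips[1]-.01*x,"from edge",(ed[0]+ed[1])/2+.12*x,"dots x",[(d-(tips[1]-.01*x))@x for d in dots])
# held eye
print("eye",[onz(i,(316,377),z) for z in(.30,.305)])
# second view for tips: side cam
```

```text
tips [[0.3914, 0.2562, 0.138], [0.4997, 0.2714, 0.138], [0.6083, 0.2866, 0.138]] len 0.21898454489794453 xyaw -262.0114557456825
dots [[0.4076, 0.1375, 0.03], [0.5182, 0.1529, 0.03], [0.6264, 0.1692, 0.03]] len 0.22113071541318952 xyaw -261.7433097172043
edge [[0.3609, 0.1254, 0.03], [0.6778, 0.1709, 0.03]] len 0.32022927164242904 xyaw -261.8285024162565
origin from tips [0.5010776  0.26144815 0.138     ] from edge [0.50265013 0.26702108 0.03      ] dots x [np.float64(-0.10977812469672778), np.float64(-0.10982258488166602), np.float64(-0.108787442372897)]
eye [array([0.52145046, 0.13367119, 0.3       ]), array([0.5208552 , 0.13783348, 0.305     ])]
```

```bash
cat >> h.py <<'E'
XS=np.array([np.cos(np.radians(98.1)),np.sin(np.radians(98.1))]);YS=np.array([-XS[1],XS[0]]);O=np.array([.5018,.262])
def st(x,y,z): p=O+x*XS+y*YS;return (p[0],p[1],z)
E
python3 -c "
from h import *
rel(st(-.03,-.11,.1105),98.1);print(st(.036,-.11,0))"
```

```text
t10.3 tcp [0.5213 0.1374 0.2762] yaw 97.8 q6 -0.09 gap 0.39 | turn [ 0.   0.  -0.3] then shift [0.0961 0.1083 0.1657]
(np.float64(0.6056301579990684), np.float64(0.31313998719093017), 0)
```

Call:
servo_tool(rows=[[[0,0,0,0.02,0.036,0,-1],[0,0,0,0.02,0.036,0,-1],[0,0,0,0,0.036,0.02,-1],[0,0,0,0,0,0.036,-1],[0,0,0,0,0,0.036,-1],[0,0,0,0.018,0,0.036,-1],[0,0,0,0.018,0,0.036,-1],[0,0,0,0.018,0,0,-1]]])

```text
t: 10.98
tcp_pos: [0.6111, 0.2418, 0.1031]
tool_rot: [0.659, 0.752, -0.007, -0.005]
force: [-1.6, 0.2, -0.6]
finger_gap: 0.39
gripper_force: 40.3
```

Call:
servo_tool(rows=[[[0,0,0,0,0,0,-1],[0,0,0,0,0,0,-1]]])

```text
t: 11.15
tcp_pos: [0.6163, 0.2441, 0.1113]
tool_rot: [0.657, 0.753, -0.0, 0.0]
force: [0.0, 0.1, 0.1]
finger_gap: 0.392
gripper_force: 40.3
```

Run:
```python
from h import *
import pickle
rel(st(-.03,-.11,.1105),98.1)
i,im=shot("wrist","w7");pickle.dump(i,open("w7.pkl","wb"))
print(proj(i,st(.01,-.11,.138)),proj(i,st(.078,-.11,.126)))
cv2.imwrite("pics/w7c.png",im[0:480,120:520])
```

```text
t11.2 tcp [0.6163 0.2441 0.1113] yaw 97.8 q6 0.07 gap 0.39 | turn [-0.   0.  -0.3] then shift [ 0.0039 -0.0009  0.0008]
[312.5071722  247.44443003] [311.167229    -5.70907846]
```

View pics/w7c.png

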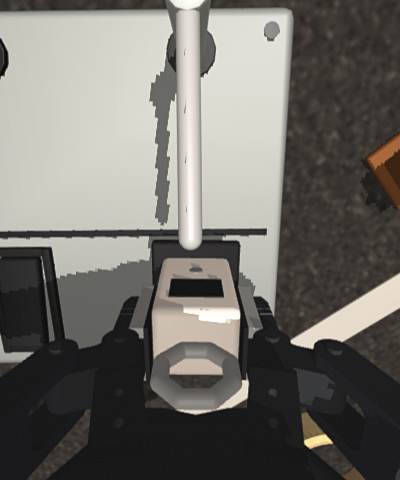

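The peg tip is at (310,246) as predicted, about 2 mm left of the eye centre at (317,376). I'll thread it with that correction.

Call:
servo_tool(rows=[[[0,0,0,0,-0.0025,0,-1],[0,0,0,0.013,0,0,-1],[0,0,0,0.013,0,0,-1],[0,0,0,0.012,0,0.001,-1],[0,0,0,0.012,0,0.003,-1],[0,0,0,0.012,0,0.003,-1],[0,0,0,0.008,0,0.001,-1],[0,0,0,0,0,0,-1]]])

```text
t: 11.87
tcp_pos: [0.6025, 0.3165, 0.1031]
tool_rot: [0.656, 0.755, -0.0, -0.0]
force: [-0.1, 0.2, -0.3]
finger_gap: 0.394
gripper_force: 26.8
```

Call:
servo_tool(rows=[[[0,0,0,0,0,0.002,-1],[0,0,0,0,0,0.002,-1],[0,0,0,0,0,0.001,-1],[0,0,0,0,0,0,-1]]])

```text
t: 12.2
tcp_pos: [0.6037, 0.3142, 0.1002]
tool_rot: [0.658, 0.753, 0.001, -0.0]
force: [-2.3, 2.9, 5.5]
finger_gap: 0.392
gripper_force: 45.9
```

Call:
servo_tool(rows=[[[0,0,0,0,0,0,0.1],[0,0,0,0,0,0,0.1],[0,0,0,0,0,0,0.1],[0,0,0,0,0,0,0.1],[0,0,0,0,0,-0.02,0.1],[0,0,0,0,0,-0.035,0.1],[0,0,0,0,0,-0.035,0.1],[0,0,0,-0.03,0,-0.035,0.1]]])

```text
t: 12.87
tcp_pos: [0.6067, 0.2907, 0.2217]
tool_rot: [0.656, 0.755, 0.001, -0.001]
force: [0.8, -0.8, 0.6]
finger_gap: 0.55
gripper_force: 0.0
```

Call:
servo_tool(rows=[[[0,0,0,-0.035,0,-0.02,0.1],[0,0,0,-0.035,0,-0.005,0.1],[0,0,0,-0.035,0,0,0.1],[0,0,0,-0.02,0,0,0.3],[0,0,0,0,0,0,0.3],[0,0,0,0,0,0,0.3]]])

```text
t: 13.37
tcp_pos: [0.6245, 0.1619, 0.2453]
tool_rot: [0.658, 0.753, 0.0, -0.0]
force: [-0.3, -0.8, -0.0]
finger_gap: 0.648
gripper_force: 0.0
```

Run:
```python
from h import *
import pickle
i,im=shot("wrist","w8");pickle.dump(i,open("w8.pkl","wb"));t,tm=shot("top","t8")
s,sm=shot("side","s8")
w=cv2.resize(im[:,:],(400,300));cr=sm[290:430,150:400]
p=proj(s,st(.036,-.11,.1)).astype(int);print(p)
cr=cv2.resize(sm[p[1]-60:p[1]+60,p[0]-80:p[0]+80],(400,300),interpolation=cv2.INTER_CUBIC)
tp=cv2.resize(tm[150:330,290:490],(400,360));
cv2.imwrite("pics/m8.png",np.vstack([np.hstack([w,cr]),np.hstack([tp[:300],np.zeros((300,400,3),np.uint8)])]))
rel((.4895,-.2339,.2))
```

```text
[226 340]
t13.5 tcp [0.624  0.1643 0.2451] yaw 97.9 q6 -0.05 gap 0.65 | turn [-0. -0.  0.] then shift [-0.376  -0.1879  0.0451]
```

View pics/m8.png

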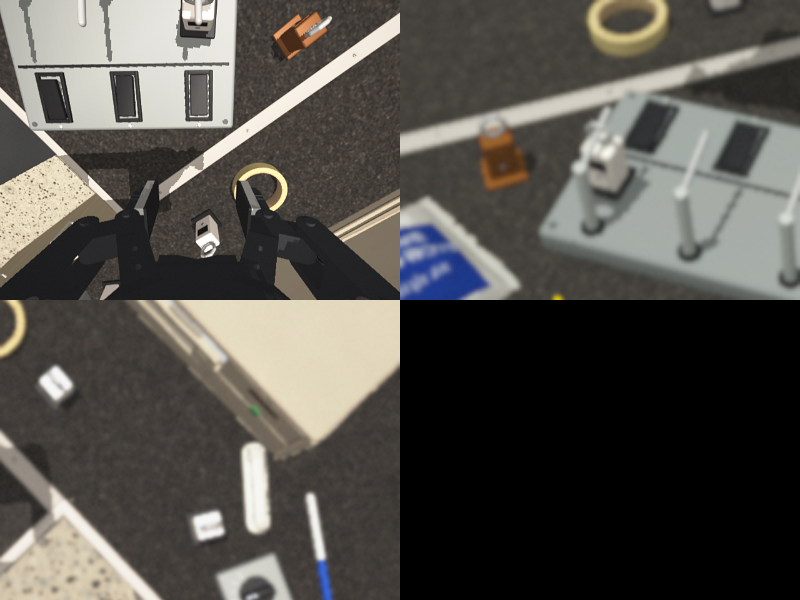

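Bay 3's logger hangs on its peg in both the wrist and side crops, and the other two loggers have not moved. Next is the far-left one.

Call:
servo_tool(rows=[[[0,0,-6.4,0,0,0,0.3],[0,0,-6.4,0,0,0,0.3],[0,0,-6.4,0,0,0,0.3],[0,0,-6.4,0,0,0,0.3],[0,0,-6.4,0,0,0,0.3],[0,0,-6.3,0,0,0,0.3]]])

```text
t: 14.02
tcp_pos: [0.6239, 0.1651, 0.2451]
tool_rot: [0.37, 0.929, 0.0, -0.0]
force: [0.1, 0.2, 0.0]
finger_gap: 0.648
gripper_force: 0.0
```

Call:
servo_tool(rows=[[[0,0,0,-0.025,-0.016,0,0.3],[0,0,0,-0.025,-0.016,0,0.3],[0,0,0,-0.025,-0.016,0,0.3],[0,0,0,-0.025,-0.016,0,0.3],[0,0,0,-0.025,-0.016,0,0.3],[0,0,0,-0.025,-0.016,0,0.3],[0,0,0,-0.019,-0.016,0,0.3],[0,0,0,0,0,0,0.3]]])

```text
t: 14.68
tcp_pos: [0.6698, -0.0383, 0.245]
tool_rot: [0.375, 0.927, -0.001, 0.001]
force: [1.3, -0.2, 0.4]
finger_gap: 0.647
gripper_force: 0.0
```

Call:
servo_tool(rows=[[[0,0,0,0,0,0,0.3],[0,0,0,0,0,0,0.3]]])

```text
t: 14.85
tcp_pos: [0.6683, -0.0329, 0.245]
tool_rot: [0.373, 0.928, 0.0, -0.001]
force: [-0.4, 0.6, 0.4]
finger_gap: 0.647
gripper_force: 0.0
```

Run:
```python
from lg import *
look("w9",(.6683,-.033));rel((.6683,-.033,.046),136.2)
```

```text
pred px [315.02853291 214.73856849] blob area 754 box [[297.2965621948242, 226.4413833618164], [299.89656829833984, 195.24138259887695], [335.89656829833984, 198.24138641357422], [333.2965621948242, 229.44139099121094]]
centre [ 0.6678 -0.0305  0.06  ] x-dir 131.7 -> tool yaw 41.7 sides 29.5 32.7 29.5 33.6
t14.9 tcp [ 0.6683 -0.0326  0.2451] yaw 136.3 q6 -1.02 gap 0.65 | turn [ 0.  -0.1  0.1] then shift [-0.0003 -0.0003  0.1991]
```

Call:
servo_tool(rows=[[[0,0,3,0.001,0.001,0.03,0.3],[0,0,0,0,0,0.035,0.3],[0,0,0,0,0,0.035,0.3],[0,0,0,0,0,0.035,0.3],[0,0,0,0,0,0.035,0.3],[0,0,0,0,0,0.029,0.3],[0,0,0,0,0,0,0.3],[0,0,0,0,0,0,0.3]]])

```text
t: 15.57
tcp_pos: [0.6672, -0.0312, 0.0449]
tool_rot: [0.397, 0.918, -0.0, -0.002]
force: [-0.2, 1.2, 0.4]
finger_gap: 0.647
gripper_force: 0.0
```

Call:
servo_tool(rows=[[[0,0,0,0,0,0,-1],[0,0,0,0,0,0,-1],[0,0,0,0,0,0,-1],[0,0,0,0,0,0,-1],[0,0,0,0,0,0,-1],[0,0,0,0,0,0,-1]]])

```text
t: 16.07
tcp_pos: [0.6704, -0.0332, 0.0493]
tool_rot: [0.398, 0.918, 0.001, 0.002]
force: [1.0, 2.2, 6.8]
finger_gap: 0.389
gripper_force: 40.9
```

Call:
servo_tool(rows=[[[0,0,0,0,0,-0.015,-1],[0,0,0,0,0,-0.03,-1],[0,0,0,0,0,-0.035,-1],[0,0,5.8,0,0,-0.035,-1],[0,0,5.8,0,0,-0.035,-1],[0,0,5.8,0,0,-0.035,-1],[0,0,5.8,0,0,-0.015,-1],[0,0,5.8,0,0,0,-1]]])

```text
t: 16.73
tcp_pos: [0.6712, -0.0338, 0.2533]
tool_rot: [0.617, 0.787, 0.003, 0.005]
force: [0.4, -0.3, -0.6]
finger_gap: 0.391
gripper_force: 40.0
```

Call:
servo_tool(rows=[[[0,0,5.8,0,0,0,-1],[0,0,0,0,0,0,-1]]])

```text
t: 16.9
tcp_pos: [0.6683, -0.0333, 0.2478]
tool_rot: [0.655, 0.756, 0.0, 0.001]
force: [-0.3, 0.3, -0.9]
finger_gap: 0.393
gripper_force: 40.0
```

```bash
python3 -c "
from h import *
rel(st(-.1,0,.245),98.1)"
```

```text
t16.9 tcp [ 0.6683 -0.0333  0.2478] yaw 98.2 q6 -0.36 gap 0.39 | turn [0.1 0.  0.1] then shift [ 0.2158 -0.1233  0.0028]
```

Call:
servo_tool(rows=[[[0,0,0,0.027,-0.0157,0,-1],[0,0,0,0.027,-0.0157,0,-1],[0,0,0,0.027,-0.0157,0,-1],[0,0,0,0.027,-0.0157,0,-1],[0,0,0,0.027,-0.0157,0,-1],[0,0,0,0.027,-0.0157,0,-1],[0,0,0,0.027,-0.0157,0,-1],[0,0,0,0.027,-0.0157,0,-1]]])

```text
t: 17.57
tcp_pos: [0.5116, 0.1632, 0.2465]
tool_rot: [0.653, 0.757, -0.0, -0.0]
force: [0.7, 1.0, -0.6]
finger_gap: 0.391
gripper_force: 40.1
```

Call:
servo_tool(rows=[[[0,0,0,0.01,0,0.027,-1],[0,0,0,0.015,0,0.027,-1],[0,0,0,0.015,0,0.027,-1],[0,0,0,0.015,0,0.027,-1],[0,0,0,0.015,0,0.027,-1],[0,0,0,0,0,0,-1],[0,0,0,0,0,0,-1],[0,0,0,0,0,0,-1]]])

```text
t: 18.23
tcp_pos: [0.5035, 0.2313, 0.1122]
tool_rot: [0.653, 0.757, 0.0, 0.0]
force: [0.8, -0.3, -0.0]
finger_gap: 0.394
gripper_force: 40.1
```

Run:
```python
from h import *
rel(st(-.03,0,.1105),98.1)
i,im=shot("wrist","w10");print(proj(i,st(.01,0,.138)))
cv2.imwrite("pics/w10c.png",im[0:480,120:520])
```

```text
t18.2 tcp [0.5035 0.2313 0.1122] yaw 98.4 q6 0.08 gap 0.39 | turn [0.1 0.  0.3] then shift [0.0006 0.0026 0.0017]
[325.78105105 256.70197819]
```

View pics/w10c.png

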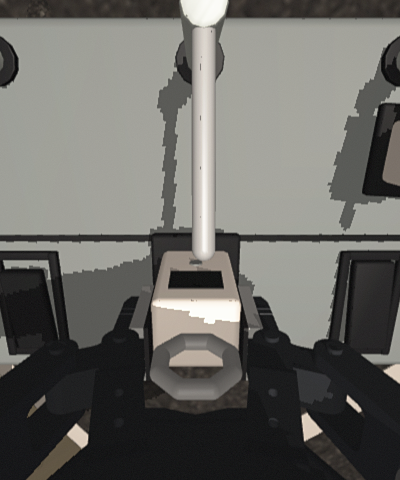

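The peg tip is at (324,254) and the eye at (315,367), so I need a shift of about +2.6 mm in tool y.

Call:
servo_tool(rows=[[[0,0,0,0,0.0026,0.001,-1],[0,0,0,0.012,0,0,-1],[0,0,0,0.012,0,0,-1],[0,0,0,0.012,0,0.001,-1],[0,0,0,0.012,0,0.003,-1],[0,0,0,0.012,0,0.003,-1],[0,0,0,0.006,0,0.001,-1],[0,0,0,0,0,0,-1]]])

```text
t: 18.95
tcp_pos: [0.4949, 0.2991, 0.1018]
tool_rot: [0.653, 0.758, -0.0, -0.0]
force: [-0.5, 0.5, -0.9]
finger_gap: 0.389
gripper_force: 40.1
```

Call:
servo_tool(rows=[[[0,0,0,0,0,0.002,-1],[0,0,0,0,0,0.002,-1],[0,0,0,0,0,0.001,-1],[0,0,0,0,0,0,-1]]])

```text
t: 19.28
tcp_pos: [0.4958, 0.2978, 0.0994]
tool_rot: [0.654, 0.756, 0.001, -0.0]
force: [-4.3, 2.2, 13.6]
finger_gap: 0.393
gripper_force: 41.9
```

Call:
servo_tool(rows=[[[0,0,0,0,0,-0.002,0.1],[0,0,0,0,0,0,0.1],[0,0,0,0,0,0,0.1],[0,0,0,0,0,0,0.1],[0,0,0,0,0,-0.02,0.1],[0,0,0,0,0,-0.035,0.1],[0,0,0,0,0,-0.035,0.1],[0,0,0,-0.03,0,-0.035,0.1]]])

```text
t: 19.95
tcp_pos: [0.4995, 0.2731, 0.2223]
tool_rot: [0.653, 0.758, 0.001, -0.001]
force: [1.2, 0.2, 0.0]
finger_gap: 0.549
gripper_force: 0.0
```

Call:
servo_tool(rows=[[[0,0,0,-0.035,0,-0.02,0.1],[0,0,0,-0.035,0,-0.005,0.1],[0,0,0,-0.035,0,0,0.1],[0,0,0,-0.035,0,0,0.3],[0,0,7,-0.035,0,0,0.3],[0,0,7,-0.03,0,0,0.3],[0,0,7,-0.03,0,0,0.3],[0,0,7,0,0,0,0.3]]])

```text
t: 20.62
tcp_pos: [0.5228, 0.0324, 0.2456]
tool_rot: [0.821, 0.571, -0.001, 0.001]
force: [-0.4, 0.8, 0.9]
finger_gap: 0.651
gripper_force: 0.0
```

Call:
servo_tool(rows=[[[0,0,7,0,0,0,0.3],[0,0,7,0,0,0,0.3],[0,0,7,0,0,0,0.3],[0,0,7,0,0,0,0.3],[0,0,7,0,0,0,0.3],[0,0,7,0,0,0,0.3],[0,0,7,0,0,0,0.3],[0,0,2,0,0,0,0.3]]])

```text
t: 21.28
tcp_pos: [0.5226, 0.0372, 0.2456]
tool_rot: [0.986, 0.165, -0.0, -0.0]
force: [0.7, 0.5, 0.3]
finger_gap: 0.65
gripper_force: 0.0
```

Run:
```python
from h import *
t,tm=shot("top","t11")
p=(394,262);g=cv2.cvtColor(tm,cv2.COLOR_BGR2GRAY)[225:285,355:410];m=(g>185).astype(np.uint8);n,l,st_,c=cv2.connectedComponentsWithStats(m);print([(c[k]+[355,225],st_[k,4]) for k in range(1,n) if st_[k,4]>20],[onz(t,c[k]+[355,225],.06) for k in range(1,n) if st_[k,4]>20])
rel((.4895,-.2339,.23),18)
```

```text
[(array([393.63225806, 262.36129032]), np.int32(155))] [array([ 0.48889256, -0.23424789,  0.06      ])]
t21.3 tcp [0.5226 0.0372 0.2455] yaw 19.1 q6 1.09 gap 0.65 | turn [-0.   0.1  1.1] then shift [-0.1152  0.2476  0.0155]
```

Call:
servo_tool(rows=[[[0,0,1.1,0,0,0,0.3],[0,0,0,-0.0165,0.0354,0,0.3],[0,0,0,-0.0165,0.0354,0,0.3],[0,0,0,-0.0165,0.0354,0,0.3],[0,0,0,-0.0165,0.0354,0,0.3],[0,0,0,-0.0165,0.0354,0,0.3],[0,0,0,-0.0165,0.0354,0,0.3],[0,0,0,-0.0165,0.0354,0,0.3]]])

```text
t: 22.0
tcp_pos: [0.49, -0.2359, 0.2459]
tool_rot: [0.987, 0.159, -0.0, -0.0]
force: [1.0, -0.2, 0.7]
finger_gap: 0.649
gripper_force: 0.0
```

Call:
servo_tool(rows=[[[0,0,0,0,0,0,0.3],[0,0,0,0,0,0,0.3],[0,0,0,0,0,0,0.3]]])

```text
t: 22.25
tcp_pos: [0.4902, -0.2336, 0.2456]
tool_rot: [0.987, 0.158, -0.0, -0.001]
force: [0.1, -0.2, 0.2]
finger_gap: 0.653
gripper_force: 0.0
```

Run:
```python
from lg import *
i,im,b=look("w12",(.4895,-.2339));rel((.4895,-.2339,.046),18)
```

```text
pred px [316.52891385 213.94251937] blob area 944 box [[297.40754318237305, 228.62641143798828], [298.7773551940918, 197.12075424194336], [334.57923889160156, 198.67736053466797], [333.2094268798828, 230.18301391601562]]
centre [ 0.4894 -0.2334  0.06  ] x-dir 15.9 -> tool yaw 105.9 sides 29.9 32.5 29.9 33.4
t22.3 tcp [ 0.4903 -0.2329  0.2457] yaw 18.3 q6 0.60 gap 0.65 | turn [-0.1  0.   0.3] then shift [-0.0011  0.0007  0.1997]
```

Call:
servo_tool(rows=[[[0,0,2,-0.001,0,0.03,0.1],[0,0,0,0,0,0.035,0.1],[0,0,0,0,0,0.035,0.1],[0,0,0,0,0,0.025,0.1],[0,0,0,0,0,0.025,0.1],[0,0,0,0,0,0.025,0.1],[0,0,0,0,0,0.025,0.1],[0,0,0,0,0,0,0.1]]])

```text
t: 22.97
tcp_pos: [0.4876, -0.2307, 0.0422]
tool_rot: [0.99, 0.143, -0.003, -0.003]
force: [-0.8, 0.2, 0.9]
finger_gap: 0.547
gripper_force: 0.0
```

Call:
servo_tool(rows=[[[0,0,0,0,0,0,0.1],[0,0,0,0,0,0,-1],[0,0,0,0,0,0,-1],[0,0,0,0,0,0,-1],[0,0,0,0,0,0,-1],[0,0,0,0,0,0,-1],[0,0,0,0,0,0,-1]]])

```text
t: 23.55
tcp_pos: [0.4905, -0.2348, 0.0474]
tool_rot: [0.99, 0.141, 0.001, 0.001]
force: [0.3, 1.0, 7.3]
finger_gap: 0.394
gripper_force: 40.6
```

Call:
servo_tool(rows=[[[0,0,0,0,0,-0.015,-1],[0,0,0,0,0,-0.03,-1],[0,0,0,0,0,-0.035,-1],[0,0,0,0,0,-0.035,-1],[0,0,-7,0,0,-0.035,-1],[0,0,-7,0,0,-0.035,-1],[0,0,-7,0,0,-0.015,-1],[0,0,-7,0,0,0,-1]]])

```text
t: 24.22
tcp_pos: [0.4917, -0.2359, 0.2511]
tool_rot: [0.925, 0.379, 0.003, 0.004]
force: [0.4, -1.2, -0.7]
finger_gap: 0.39
gripper_force: 40.0
```

Call:
servo_tool(rows=[[[0,0,-7,0,0,0,-1],[0,0,-7,0,0,0,-1],[0,0,-7,0,0,0,-1],[0,0,-7,0,0,0,-1],[0,0,-7,0,0,0,-1],[0,0,-7,0,0,0,-1],[0,0,-7,0,0,0,-1],[0,0,-5,0,0,0,-1]]])

```text
t: 24.88
tcp_pos: [0.4893, -0.2342, 0.246]
tool_rot: [0.653, 0.758, -0.0, -0.0]
force: [-0.4, 0.3, -1.4]
finger_gap: 0.389
gripper_force: 40.0
```

```bash
python3 -c "
from h import *
rel(st(-.1,.11,.245),98.1)"
```

```text
t24.9 tcp [ 0.4893 -0.2342  0.246 ] yaw 98.5 q6 -0.80 gap 0.39 | turn [-0.  -0.   0.4] then shift [ 0.3895 -0.0277  0.001 ]
```

Call:
servo_tool(rows=[[[0,0,0.4,0.0325,-0.0023,0,-1],[0,0,0,0.0325,-0.0023,0,-1],[0,0,0,0.0325,-0.0023,0,-1],[0,0,0,0.0325,-0.0023,0,-1],[0,0,0,0.0325,-0.0023,0,-1],[0,0,0,0.0325,-0.0023,0,-1],[0,0,0,0.0325,-0.0023,0,-1],[0,0,0,0.0325,-0.0023,0,-1]]])

```text
t: 25.55
tcp_pos: [0.4349, 0.022, 0.2462]
tool_rot: [0.657, 0.754, 0.0, 0.0]
force: [0.3, 0.2, -1.5]
finger_gap: 0.39
gripper_force: 40.0
```

Call:
servo_tool(rows=[[[0,0,0,0.0325,-0.0023,0,-1],[0,0,0,0.0325,-0.0023,0,-1],[0,0,0,0.0325,-0.0023,0,-1],[0,0,0,0.0325,-0.0023,0,-1],[0,0,0,0,0,0.034,-1],[0,0,0,0,0,0.034,-1],[0,0,0,0,0,0.034,-1],[0,0,0,0,0,0.033,-1]]])

```text
t: 26.22
tcp_pos: [0.409, 0.1486, 0.1103]
tool_rot: [0.657, 0.754, 0.001, 0.001]
force: [0.8, 0.3, -0.6]
finger_gap: 0.394
gripper_force: 40.1
```

Call:
servo_tool(rows=[[[0,0,0,0.02,0,0,-1],[0,0,0,0.025,0,0,-1],[0,0,0,0.025,0,0,-1],[0,0,0,0,0,0,-1],[0,0,0,0,0,0,-1],[0,0,0,0,0,0,-1]]])

```text
t: 26.72
tcp_pos: [0.3994, 0.2173, 0.1112]
tool_rot: [0.657, 0.754, -0.0, 0.0]
force: [-0.8, 0.7, -0.5]
finger_gap: 0.393
gripper_force: 40.1
```

Run:
```python
from h import *
rel(st(-.03,.11,.1105),98.1)
i,im=shot("wrist","w13");print(proj(i,st(.01,.11,.138)))
cv2.imwrite("pics/w13c.png",im[0:480,120:520])
```

```text
t26.7 tcp [0.3994 0.2173 0.1112] yaw 97.9 q6 0.11 gap 0.39 | turn [ 0.   0.  -0.2] then shift [-0.0002 -0.0023  0.0007]
[307.98995961 260.23360425]
```

View pics/w13c.png

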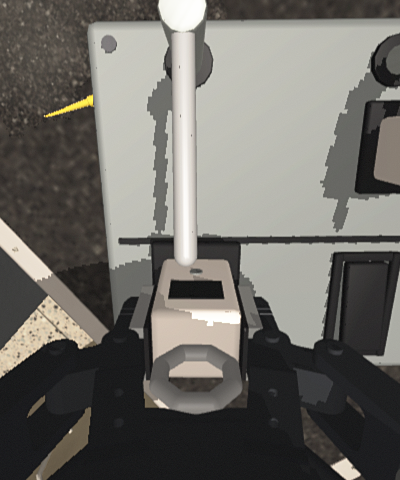

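The peg tip is at (306,262) and the eye at (316,379), so I shift −3 mm in tool y and thread.

Call:
servo_tool(rows=[[[0,0,0,0,-0.003,0,-1],[0,0,0,0.012,0,0,-1],[0,0,0,0.012,0,0,-1],[0,0,0,0.012,0,0.001,-1],[0,0,0,0.012,0,0.003,-1],[0,0,0,0.012,0,0.003,-1],[0,0,0,0.006,0,0.001,-1],[0,0,0,0,0,0,-1]]])

```text
t: 27.43
tcp_pos: [0.3874, 0.2827, 0.103]
tool_rot: [0.657, 0.754, 0.0, -0.0]
force: [-0.4, -0.5, -0.7]
finger_gap: 0.395
gripper_force: 40.1
```

Call:
servo_tool(rows=[[[0,0,0,0,0,0.002,-1],[0,0,0,0,0,0.002,-1],[0,0,0,0,0,0.001,-1],[0,0,0,0,0,0,-1]]])

```text
t: 27.77
tcp_pos: [0.3877, 0.2818, 0.0987]
tool_rot: [0.657, 0.754, 0.0, 0.0]
force: [-1.6, -1.1, 7.3]
finger_gap: 0.396
gripper_force: 41.3
```

Call:
servo_tool(rows=[[[0,0,0,0,0,-0.002,0.1],[0,0,0,0,0,0,0.1],[0,0,0,0,0,0,0.1],[0,0,0,0,0,0,0.1],[0,0,0,0,0,-0.02,0.1],[0,0,0,0,0,-0.035,0.1],[0,0,0,0,0,-0.035,0.1],[0,0,0,-0.03,0,-0.035,0.1]]])

```text
t: 28.43
tcp_pos: [0.3914, 0.2579, 0.2233]
tool_rot: [0.656, 0.755, 0.001, -0.0]
force: [0.4, -0.2, -0.7]
finger_gap: 0.551
gripper_force: 0.0
```

Call:
servo_tool(rows=[[[0,0,0,-0.035,0,-0.02,0.1],[0,0,0,-0.035,0,-0.005,0.1],[0,0,0,-0.03,0,0,0.1],[0,0,7,0,0,0,-1],[0,0,7,0,0,0,-1],[0,0,7,0,0,0,-1],[0,0,7,0,0,0,-1],[0,0,7,0,0,0,-1]]])

```text
t: 29.1
tcp_pos: [0.4046, 0.1563, 0.2465]
tool_rot: [0.855, 0.518, -0.0, -0.0]
force: [-0.0, -0.2, 0.9]
finger_gap: 0.003
gripper_force: 0.0
```

Call:
servo_tool(rows=[[[0,0,7,0,0,0,-1],[0,0,7,0,0,0,-1],[0,0,7,0,0,0,-1],[0,0,7,0,0,0,-1],[0,0,7,0,0,0,-1],[0,0,7,0,0,0,-1],[0,0,7,0,0,0,-1],[0,0,6,0,0,0,-1]]])

```text
t: 29.77
tcp_pos: [0.4045, 0.1565, 0.2465]
tool_rot: [0.998, 0.065, -0.0, 0.0]
force: [0.8, 0.9, 0.1]
finger_gap: 0.0
gripper_force: 0.0
```

Run:
```python
from h import *
rel(st(-.094,.11,.08),8.1)
i,im=shot("wrist","w14");t,tm=shot("top","t14");s,sm=shot("side","s14")
p=proj(s,st(.0,0,.06)).astype(int)
a=cv2.resize(sm[p[1]-75:p[1]+75,p[0]-100:p[0]+100],(800,600),interpolation=cv2.INTER_CUBIC)
cv2.imwrite("pics/m14.png",a)
```

```text
t29.8 tcp [0.4045 0.1565 0.2465] yaw 7.5 q6 1.55 gap 0.00 | turn [-0.   0.  -0.6] then shift [0.0012 0.0033 0.1665]
```

View pics/m14.png

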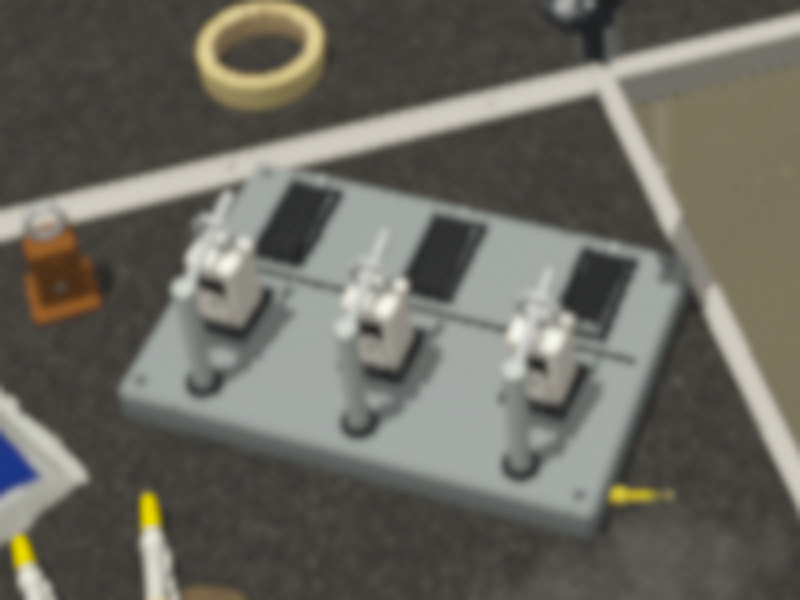

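All three loggers hang. Next I feel switch 1 with the closed fingertips.

Call:
servo_tool(rows=[[[0,0,0,0.001,0.003,0.03,-1],[0,0,0,0,0,0.035,-1],[0,0,0,0,0,0.035,-1],[0,0,0,0,0,0.035,-1],[0,0,0,0,0,0.03,-1],[0,0,0,0,0,0.01,-1],[0,0,0,0,0,0,-1],[0,0,0,0,0,0,-1]]])

```text
t: 30.58
tcp_pos: [0.406, 0.1537, 0.0712]
tool_rot: [0.998, 0.069, -0.001, 0.0]
force: [0.5, -0.0, 0.2]
finger_gap: 0.001
gripper_force: 0.0
```

Call:
servo_tool(rows=[[[0,0,0,0,0,0.002,-1],[0,0,0,0,0,0.002,-1],[0,0,0,0,0,0.002,-1],[0,0,0,0,0,0.001,-1],[0,0,0,0,0,0.001,-1],[0,0,0,0,0,0,-1],[0,0,0,0,0,0,-1]]])

```text
t: 31.17
tcp_pos: [0.4063, 0.1538, 0.0639]
tool_rot: [0.998, 0.068, 0.0, -0.0]
force: [-0.5, 0.3, 0.3]
finger_gap: 0.001
gripper_force: 0.0
```

Now 1 mm at a time, two rows each.

Call:
servo_tool(rows=[[[0,0,0,0,0,0.001,-1],[0,0,0,0,0,0,-1],[0,0,0,0,0,0.001,-1],[0,0,0,0,0,0,-1],[0,0,0,0,0,0,-1]]])

```text
t: 31.58
tcp_pos: [0.4061, 0.1537, 0.0616]
tool_rot: [0.998, 0.068, -0.0, 0.0]
force: [-0.5, -0.2, 0.5]
finger_gap: 0.002
gripper_force: 0.0
```

Call:
servo_tool(rows=[[[0,0,0,0,0,0.001,-1],[0,0,0,0,0,0,-1],[0,0,0,0,0,0.0005,-1],[0,0,0,0,0,0,-1]]])

```text
t: 31.92
tcp_pos: [0.4062, 0.1537, 0.0601]
tool_rot: [0.998, 0.068, -0.0, -0.0]
force: [-0.1, -0.3, -0.7]
finger_gap: 0.003
gripper_force: 0.0
```

Call:
servo_tool(rows=[[[0,0,0,0,0,0.001,-1],[0,0,0,0,0,0,-1],[0,0,0,0,0,0.0005,-1],[0,0,0,0,0,0,-1]]])

```text
t: 32.25
tcp_pos: [0.4062, 0.1537, 0.0586]
tool_rot: [0.998, 0.068, -0.0, -0.0]
force: [0.1, -1.3, 0.7]
finger_gap: 0.0
gripper_force: 0.0
```

Call:
servo_tool(rows=[[[0,0,0,0,0,0.001,-1],[0,0,0,0,0,0,-1],[0,0,0,0,0,0,-1]]])

```text
t: 32.5
tcp_pos: [0.4062, 0.1537, 0.0576]
tool_rot: [0.998, 0.068, -0.0, -0.0]
force: [-0.2, -0.5, -0.8]
finger_gap: 0.005
gripper_force: 0.0
```

Call:
servo_tool(rows=[[[0,0,0,0,0,0.001,-1],[0,0,0,0,0,0,-1],[0,0,0,0,0,0,-1]]])

```text
t: 32.75
tcp_pos: [0.4062, 0.1537, 0.0566]
tool_rot: [0.998, 0.068, -0.0, 0.0]
force: [0.2, 0.6, 0.4]
finger_gap: 0.0
gripper_force: 0.0
```

Call:
servo_tool(rows=[[[0,0,0,0,0,0.0007,-1],[0,0,0,0,0,0,-1],[0,0,0,0,0,0,-1]]])

```text
t: 33.0
tcp_pos: [0.4062, 0.1538, 0.0563]
tool_rot: [0.998, 0.068, 0.0, -0.0]
force: [-1.0, 0.1, 4.4]
finger_gap: -0.001
gripper_force: 2.2
```

First contact comes at a tip height of about 37 mm with 4 N, so switch 1 is already ON. On to switch 2.

Call:
servo_tool(rows=[[[0,0,0,0,0,-0.02,-1],[0,0,0,0,0,-0.02,-1],[0,0,0,0.0275,0,0,-1],[0,0,0,0.0275,0,0,-1],[0,0,0,0.0275,0,0,-1],[0,0,0,0.0275,0,0,-1],[0,0,0,0,0,0,-1],[0,0,0,0,0,0,-1]]])

```text
t: 33.67
tcp_pos: [0.5166, 0.1688, 0.0958]
tool_rot: [0.998, 0.068, 0.001, -0.0]
force: [-0.2, 0.0, 0.3]
finger_gap: 0.001
gripper_force: 0.0
```

```bash
python3 -c "
from h import *
rel(st(-.094,0,.067),8.1)"
```

```text
t33.7 tcp [0.5166 0.1688 0.0958] yaw 7.8 q6 1.54 gap 0.00 | turn [ 0.  -0.1 -0.3] then shift [-0.0015 -0.0004  0.0288]
```

Call:
servo_tool(rows=[[[0,0,0,-0.0015,0,0.015,-1],[0,0,0,0,0,0.014,-1],[0,0,0,0,0,0,-1],[0,0,0,0,0,0.001,-1],[0,0,0,0,0,0,-1],[0,0,0,0,0,0.001,-1],[0,0,0,0,0,0,-1],[0,0,0,0,0,0,-1]]])

```text
t: 34.33
tcp_pos: [0.5139, 0.1686, 0.0655]
tool_rot: [0.998, 0.068, 0.0, -0.0]
force: [-0.8, -0.5, 0.7]
finger_gap: 0.0
gripper_force: 0.0
```

Call:
servo_tool(rows=[[[0,0,0,0,0,0.001,-1],[0,0,0,0,0,0,-1],[0,0,0,0,0,0.001,-1],[0,0,0,0,0,0,-1],[0,0,0,0,0,0.001,-1],[0,0,0,0,0,0,-1],[0,0,0,0,0,0,-1]]])

```text
t: 34.92
tcp_pos: [0.5137, 0.1684, 0.0624]
tool_rot: [0.998, 0.068, 0.0, 0.0]
force: [-1.6, -1.3, 5.9]
finger_gap: 0.005
gripper_force: 2.7
```

Contact at a tip height of about 43.4 mm with 5.9 N means switch 2 is OFF, so I press its ON end.

Call:
servo_tool(rows=[[[0,0,0,0,0,0.001,-1],[0,0,0,0,0,0.001,-1],[0,0,0,0,0,0.001,-1],[0,0,0,0,0,0.001,-1],[0,0,0,0,0,0.001,-1],[0,0,0,0,0,0,-1]]])

```text
t: 35.42
tcp_pos: [0.5134, 0.1687, 0.0565]
tool_rot: [0.998, 0.068, -0.0, -0.0]
force: [-0.1, 0.5, 0.2]
finger_gap: 0.002
gripper_force: 0.0
```

Call:
servo_tool(rows=[[[0,0,0,0,0,0.001,-1],[0,0,0,0,0,0,-1],[0,0,0,0,0,0,-1]]])

```text
t: 35.67
tcp_pos: [0.5135, 0.1688, 0.0562]
tool_rot: [0.998, 0.068, -0.0, -0.0]
force: [-0.4, -0.8, 3.8]
finger_gap: 0.004
gripper_force: 2.2
```

Contact is now at the ON height (.0562), so it snapped over. On to switch 3.

Call:
servo_tool(rows=[[[0,0,0,0,0,-0.02,-1],[0,0,0,0,0,-0.02,-1],[0,0,0,0.0275,0,0,-1],[0,0,0,0.0275,0,0,-1],[0,0,0,0.0275,0,0,-1],[0,0,0,0.0275,0,0,-1],[0,0,0,0,0,0,-1],[0,0,0,0,0,0,-1]]])

```text
t: 36.33
tcp_pos: [0.6237, 0.1837, 0.0955]
tool_rot: [0.998, 0.068, 0.0, -0.0]
force: [-0.4, -0.3, -0.3]
finger_gap: -0.003
gripper_force: 0.0
```

```bash
python3 -c "
from h import *
rel(st(-.094,-.11,.067),8.1)"
```

```text
t36.3 tcp [0.6237 0.1837 0.0955] yaw 7.8 q6 1.55 gap -0.00 | turn [-0.  -0.  -0.3] then shift [ 0.0003 -0.0007  0.0285]
```

Call:
servo_tool(rows=[[[0,0,0,0,-0.0005,0.015,-1],[0,0,0,0,0,0.014,-1],[0,0,0,0,0,0,-1],[0,0,0,0,0,0.001,-1],[0,0,0,0,0,0,-1],[0,0,0,0,0,0.001,-1],[0,0,0,0,0,0,-1],[0,0,0,0,0,0,-1]]])

```text
t: 37.0
tcp_pos: [0.6229, 0.1841, 0.0656]
tool_rot: [0.998, 0.068, 0.0, -0.0]
force: [-0.3, -1.3, -0.8]
finger_gap: -0.002
gripper_force: 0.0
```

Call:
servo_tool(rows=[[[0,0,0,0,0,0.001,-1],[0,0,0,0,0,0,-1],[0,0,0,0,0,0.001,-1],[0,0,0,0,0,0,-1],[0,0,0,0,0,0.001,-1],[0,0,0,0,0,0,-1],[0,0,0,0,0,0,-1]]])

```text
t: 37.58
tcp_pos: [0.6226, 0.184, 0.0626]
tool_rot: [0.998, 0.068, -0.0, -0.0]
force: [-1.3, -0.4, 5.1]
finger_gap: -0.002
gripper_force: 2.7
```

Switch 3 is also OFF, so I press it the same way.

Call:
servo_tool(rows=[[[0,0,0,0,0,0.001,-1],[0,0,0,0,0,0.001,-1],[0,0,0,0,0,0.001,-1],[0,0,0,0,0,0.001,-1],[0,0,0,0,0,0.001,-1],[0,0,0,0,0,0,-1]]])

```text
t: 38.08
tcp_pos: [0.6223, 0.1842, 0.0564]
tool_rot: [0.998, 0.068, -0.0, -0.0]
force: [-0.0, 0.7, -0.8]
finger_gap: 0.001
gripper_force: 0.1
```

Call:
servo_tool(rows=[[[0,0,0,0,0,0.001,-1],[0,0,0,0,0,0,-1],[0,0,0,0,0,0,-1]]])

```text
t: 38.33
tcp_pos: [0.6224, 0.1842, 0.0562]
tool_rot: [0.998, 0.068, -0.0, -0.0]
force: [-0.8, -1.1, 3.6]
finger_gap: -0.0
gripper_force: 1.9
```

Snapped ON. I'll lift away clear of everything and take a last look.

Call:
servo_tool(rows=[[[0,0,0,0,0,-0.02,-1],[0,0,0,0,0,-0.03,-1],[0,0,0,0,0,-0.035,-1],[0,0,0,0,0,-0.035,-1],[0,0,0,0,0.035,-0.035,-1],[0,0,0,0,0.035,-0.03,-1],[0,0,0,0,0.035,0,-1],[0,0,0,0,0,0,-1]]])

```text
t: 39.0
tcp_pos: [0.6385, 0.0832, 0.235]
tool_rot: [0.998, 0.066, 0.003, 0.002]
force: [-0.1, -0.2, -1.4]
finger_gap: 0.001
gripper_force: 0.0
```

Run:
```python
from h import *
i,im=shot("wrist","w15");t,tm=shot("top","t15");s,sm=shot("side","s15")
p=proj(s,st(.0,0,.06)).astype(int)
a=cv2.resize(sm[p[1]-75:p[1]+75,p[0]-100:p[0]+100],(400,300),interpolation=cv2.INTER_CUBIC)
cv2.imwrite("pics/m15.png",np.vstack([np.hstack([a,cv2.resize(im,(400,300))]),np.hstack([cv2.resize(tm,(400,300)),cv2.resize(tm[170:370,320:540],(400,300))])]))
rel(st(0,0,.3))
```

```text
t39.1 tcp [0.6352 0.0888 0.2318] yaw 7.8 q6 1.40 gap 0.00 | turn [-0.1  0.1 -0. ] then shift [-0.1088 -0.1896 -0.0682]
```

View pics/m15.png

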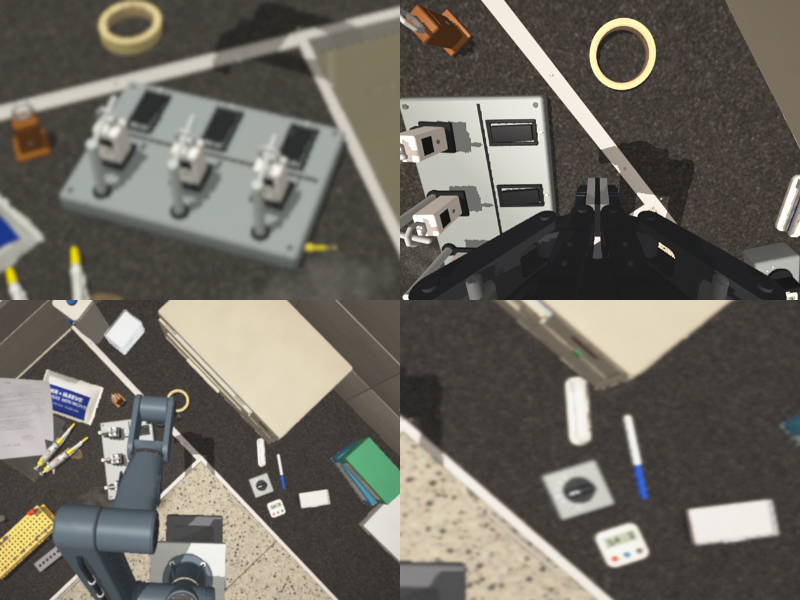

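All three loggers hang on their pegs, nothing else has moved, and the robot is clear.

```bash
python3 -c "
from station import manip
print(manip.sign_off())"
```

```text
the job is handed in; nothing more can be done
None
```

The job is handed in: the dial is at mark 3, all three loggers hang one to a peg, switch 1 was already on, and I pressed switches 2 and 3 on.

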